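Charge the culture jar with its lid pump

ROBOT

A 6-joint arm with a two-finger parallel gripper is mounted at the origin on a cart in front of the work surface, level with it; the furniture and walls round the work are solid. World frame = base frame: x ahead of the robot, y to its left, z up, the work surface at z = 0. Lengths are in m, angles in rad, forces in N, time in s.
With the tool pointing down it reaches from about 0.375 to 0.9 m from the base axis. Payload 3.1 kg.
Tool frame: the origin (TCP) lies between the finger pads; the fingertips stand manip.nose_length ahead of it and the grasp point (between the pads) lies 5 mm behind it (manip.nose_length is the distance from the TCP to the fingertips, in m); z points along the fingers, y is the line along which they close (so a half turn about z gives the same grasp; the last joint's range is limited). The gripper opens to 85 mm and grips with 20 to 120 N. Pads are 22 mm wide; open, the fingers measure 114 mm over their backs; the gripper's body (76 mm by 85 mm) begins 54 mm behind the grasp point. The pads swing forward as they close: fully open they stand 13 mm farther back than shut.
Start: joints at [-1.492, 0.527, 1.433, -0, 1.181, -0.178], TCP at [0.159, -0.604, 0.245] pointing down, gripper open.
Joint ranges: [-3.08, 3.08], [-0.75, 2.2], [0.22, 2.44], [-1.43, 4.57], [0, 2.65], [-2.85, 2.85]. Speed limits (rad/s): [2.79, 2.79, 3.14, 3.14, 3.14, 3.14].

INTERFACE

Orientations are given as a unit quaternion [x, y, z, w].
In Python, from station import monitor, eyes, job, manip gives the robot as it stands.
- The arm moves only by the shell command python3 -m pendant 'ROWS' [FORCE]. ROWS is JSON, a list that holds one entry, the list of rows, each a list of 7 numbers: the shift along the tool's x, y, z as a fraction of full scale, then the turn, a rotation vector about the tool's x, y, z as a fraction of full scale, then the opening, from 0 (shut) to 1 (fully open). A call has 1 to 20 rows; each row shifts and turns the commanded pose from where the row before left it, along the tool's axes as they then stand; what a row does not reach is not made up. Full scale, the value 1, is 800 mm for a shift and 0.12 rad for a turn. A row lasts 1/10 s, in which the tool goes at most 50 mm and 8.59 degrees, less where a joint would pass 70% of its speed; a pose out of reach is approached as far as the arm can. A call with a number of a shift or a turn outside -1 to 1 is refused whole. A call with a gripper value outside its range is refused whole. The fingers move at their own pace and stop on an object; FORCE is the grip in N (left out, the last holds). Time passes only in rows, so rows that do not move let the fingers close. It gives the time, the measured TCP pose, the force, the opening and the grip force at its end, in the units of the state.
- monitor.sense(): the state, without advancing time (a new reading comes with each control period).
- eyes.snapshot(name): name is "scene" or "side" or "wrist"; returns a dict with "pixels" (384x512x3 uint8, red, green, blue), "depth" (384x512 float32, m along the optical axis (not along the pixel's ray), 0 where there is no reading), "intrinsics" (3x3 intrinsics, pixels), "eye" and "attitude" of the camera in the world. Camera axes: x right, y down, z forward; pixel columns grow to the right and rows downward; lengths in m; the calibration is good to about 2 mm. A picture is of the moment at which its call begins.
- job.sign_off(): hands the job in; it is judged then, once.
The state is a dict: "t": time; "q": joint angles; "qd": joint speeds; "tau": joint torques, N m; "tcp_pos": TCP position; "tool_rot": TCP orientation; "force": force on the tool from outside, world axes, zero at the start; "ft_torque": the same for the moment, N m; "finger_gap": opening from 0.0 (shut) to 1.0 (fully open); "gripper_force": force on a finger pad.
Only numpy, scipy, OpenCV 4.12 (cv2) and the standard library are available. Lean on these libraries where they do the work, as an engineer would, in place of code of your own. Each camera call takes 0.05 s, during which the arm holds its last target. There are 200 camera calls.

TASK

Charge the clear culture jar: with closed fingertips push the blue pump knob on its lid all the way down and let it spring right back up, again and again, until the indicator pin beside it stands fully out, with its whole green band showing. Only push the knob, never take hold of it or pull it up; do not touch the indicator pin, do not press the red vent button, and leave the other things on the bench where they stand. Finish with the hand clear and the knob back up.

Things in the scene. Friction and masses are not known exactly. Their poses are not given: they have to be found in the camera images.
- culture_jar: clear round jar of culture plates, fixed to the bench, 136 mm across at its grey lid. Origin: centre of its underside on the bench; z up. Flat lid top at 134 mm. The pump stands in the middle of the lid, the indicator pin 50 mm from it towards the jar's own +y, the red vent button 50 mm from it towards its own -y (the jar may be turned by up to about 30 degrees either way from the world axes).
- pump_top (a point): centre of the top of the blue mushroom knob of the pump (32 mm across, 13 mm thick), 187 mm above the bench when up; it moves with the knob. Pushed straight down it travels 22 mm to a solid stop, against a spring of 350 N/m, some damping and the load of the pin (12 to 14 N just above the stop), and springs back up within 0.4 s when let go.
- pump (a joint): travel of the pump knob in m, 0 up at rest, 0.022 fully down, negative when pulled up (it has 6 mm of play upward). A one-way feed lifts the pin on the way down only and catches afresh after the knob has come back up: one full stroke lifts the pin by 12 mm (the first by 6 to 18 mm), so 3 or 4 full strokes are needed; strokes more than 2 mm short at the bottom or at the top may lift it less or not at all. Once the pin is out, more strokes do nothing.
- pin (a joint): height of the indicator pin in m: 0 sunk, 0.048 fully out (the green band is wholly in view from 0.044). It starts at 0 to 0.012, stays where it is left, and cannot be pumped back.
- pin_tip (a point): centre of the yellow tip of the indicator pin, a white rod 9 mm across with a green band near its foot, in a black collar 50 mm from the pump's axis. The tip is 145 mm above the bench when sunk, 193 mm when fully out.
- pin_rod: the indicator pin itself (rod, green band and yellow tip). Its origin is inside the jar; for its place use pin_tip.
- vent_top (a point): centre of the top of the red vent button, 18 mm across, 146 mm above the bench, 50 mm from the pump's axis, opposite the indicator pin. Not to be pressed.
- vent (a joint): travel of the vent button in m, 0 up, 0.005 fully pressed.
- bench_timer: bystander: white bench timer, 45 x 70 x 29 mm, lying near the jar; origin at the centre of its underside
- glass_vial: bystander: stoppered glass vial, 30 mm across, 70 mm tall, near the jar; origin at the centre of its underside
- red_pot: bystander: small dark pot with a red screw lid, 59 mm across, 58 mm tall; origin at the centre of its underside
- specimen_jar: bystander: white specimen jar with a red screw lid, 64 mm across, 75 mm tall; origin at the centre of its underside
- buffer_bottle: bystander: white bottle with a blue and white label, 66 mm across, 147 mm tall; origin at the centre of its underside
- erlenmeyer: bystander: conical glass flask, 80 mm across, 119 mm tall; origin at the centre of its underside
- culture_rack: bystander: rack of capped culture tubes, 52 x 124 x 120 mm; origin at the centre of its underside

How it is judged:
By the outcome, as a careful person would: the job done as asked, in the order asked, and still so for the second after the job is handed in, with the robot touching nothing.
It also fails if it takes over 38 s, if anything falls off the work surface, if the arm or the gripper's body presses on something with over 40 N, if the wrist force passes 120 N, or if a joint passes its speed limit or range.

## Working session

There is one attempt and no reset: what is moved stays moved. The work goes in short steps, Python scripts to look and compute and a shell command to move; the robot and the scene stay as the last step left them, time stands still between calls to the robot, and variables do not carry over. Pictures are saved under pics/ and viewed, at most 10 in all, crops included, and the job is handed in when it is done.

```bash
mkdir -p pics; ls; python3 - <<'E'
from station import monitor,eyes,manip
import cv2,numpy as np
print(monitor.sense(), manip.nose_length)
a=[]
for n in("scene","side"):
    s=eyes.snapshot(n); np.savez(n+".npz",**s); a.append(s["pixels"][:,:,::-1])
    print(n,s["intrinsics"],s["eye"],s["attitude"])
cv2.imwrite("pics/a.png",a[0]);cv2.imwrite("pics/b.png",a[1])
E
```

```text
pics
{'t': 0.0, 'q': array([-1.49254425e+00,  5.28484795e-01,  1.43391198e+00, -2.77670967e-05,
        1.18135637e+00, -1.78452091e-01]), 'qd': array([ 0.00136898, -0.0012675 , -0.00076731, -0.00148142, -0.0016316 ,
        0.00059399]), 'tau': array([-1.60949689e-04, -4.42352414e+01, -1.78027582e+01, -2.64479659e-04,
        8.30699166e-03,  1.05970241e-06]), 'tcp_pos': array([ 0.15868004, -0.6038169 ,  0.24431904]), 'tool_rot': array([ 9.91772918e-01,  1.28005124e-01,  4.12755330e-05, -1.07953355e-03]), 'force': array([ 0.4601832 ,  0.81608214, -0.0414547 ]), 'ft_torque': array([0.02183832, 0.03687837, 0.0052452 ]), 'gripper_force': 0.0, 'finger_gap': 0.996974409144688} 0.014
scene [[378.36663325   0.         257.07720255]
 [  0.         378.36663325 190.88142967]
 [  0.           0.           1.        ]] [ 0.09447854 -0.95158912  0.85445542] [ 0.86169213 -0.21087714  0.09846982 -0.45091152]
side [[364.58412912   0.         246.84019825]
 [  0.         364.58412912 195.48333542]
 [  0.           0.           1.        ]] [-0.09098687  1.09492856  0.80379311] [-0.23166654  0.82270086 -0.50015049  0.13908054]
```

View pics/a.png

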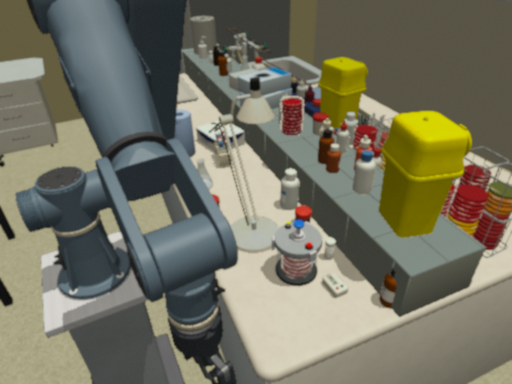

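View pics/b.png

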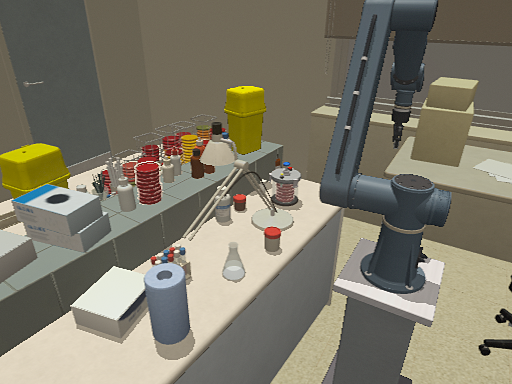

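Scene view: the jar is at about (297,250), with the blue knob at (298,226), a red button near (309,246) and the pin near (283,228). A desk lamp stands just beyond it, with its base at (255,232) and head at (255,105). I'll locate these by colour and depth.

```bash
cat > h.py <<'E'
import numpy as np,cv2
from scipy.spatial.transform import Rotation as R
def cloud(s):
    K=s["intrinsics"];d=s["depth"];v,u=np.mgrid[:d.shape[0],:d.shape[1]]
    P=np.dstack([(u-K[0,2])*d/K[0,0],(v-K[1,2])*d/K[1,1],d])
    return P@R.from_quat(s["attitude"]).as_matrix().T+s["eye"]
def proj(s,p):
    c=R.from_quat(s["attitude"]).as_matrix().T@(np.array(p)-s["eye"]);c=s["intrinsics"]@c
    return c[:2]/c[2]
def ray(s,u,v,z):
    r=R.from_quat(s["attitude"]).as_matrix()@np.linalg.solve(s["intrinsics"],[u,v,1.])
    return s["eye"]+r*(z-s["eye"][2])/r[2]
def blobs(s,box,hues,smin=110,amin=4):
    hsv=cv2.cvtColor(s["pixels"],cv2.COLOR_RGB2HSV);P=cloud(s);u0,v0,u1,v1=box
    for n,(a,b) in hues.items():
        H=hsv[...,0].astype(int);m=((H>=a)&(H<=b) if a<b else (H>=a)|(H<=b))&(hsv[...,1]>smin)&(hsv[...,2]>60)
        k=np.zeros_like(m);k[v0:v1,u0:u1]=1;m&=k
        N,L,st,ce=cv2.connectedComponentsWithStats(m.astype(np.uint8))
        for i in range(1,N):
            if st[i,4]>=amin:
                q=P[(L==i)&(s["depth"]>0)]
                print(n,st[i],ce[i].round(1),np.median(q,0).round(4),"ztop",q[:,2].max().round(3))
E
python3 - <<'E'
from h import *
s=dict(np.load("scene.npz"))
blobs(s,(260,190,350,300),dict(blue=(100,125),red=(172,6),yel=(20,35),grn=(45,85)))
P=cloud(s)
# lid: z 0.128-.14
q=P[215:285,260:345].reshape(-1,3);q=q[(abs(q[:,2]-.134)<.006)];print(len(q),q.mean(0),q.min(0),q.max(0))
# tall things near jar
c=np.array([q[:,0].mean(),q[:,1].mean()])
A=P.reshape(-1,3);
for lo in np.arange(.15,.75,.05):
    k=A[(A[:,2]>lo)&(A[:,2]<lo+.05)&(np.linalg.norm(A[:,:2]-c,axis=1)<.35)&(A[:,1]>-.62)]
    if len(k): print(lo.round(2),len(k),k.min(0).round(3),k.max(0).round(3))
im=cv2.resize(s["pixels"][90:300,180:400,::-1],None,fx=2.8,fy=2.8,interpolation=cv2.INTER_CUBIC);cv2.imwrite("pics/c.png",im)
E
```

```text
blue [294 219  10   9  75] [298.5 223.1] [ 0.5439 -0.2857  0.1854] ztop 0.188
red [295 205  18  15 208] [303.4 211.9] [ 0.6782 -0.1123  0.0557] ztop 0.062
red [306 243   6   6  31] [308.5 245.4] [ 0.5464 -0.336   0.1443] ztop 0.147
yel [286 221   4   4  10] [287.7 222.7] [ 0.542  -0.2341  0.1499] ztop 0.153
1116 [ 0.54199121 -0.29175544  0.1339351 ] [ 0.47548289 -0.35749309  0.1280397 ] [ 0.71550001 -0.21778095  0.13994708]
0.15 5547 [ 0.481 -0.559  0.15 ] [0.887 0.034 0.2  ]
0.2 1414 [ 0.483 -0.47   0.2  ] [0.844 0.058 0.25 ]
0.25 1253 [ 0.756 -0.472  0.25 ] [ 0.851 -0.066  0.3  ]
0.3 898 [ 0.755 -0.474  0.3  ] [ 0.842 -0.316  0.346]
0.35 1387 [ 0.74  -0.486  0.352] [ 0.839 -0.302  0.4  ]
0.4 1448 [ 0.75  -0.479  0.4  ] [ 0.84  -0.311  0.45 ]
0.45 1681 [ 0.245 -0.478  0.45 ] [ 0.887 -0.149  0.5  ]
0.5 298 [ 0.235 -0.209  0.5  ] [ 0.28  -0.174  0.55 ]
0.55 469 [ 0.228 -0.236  0.55 ] [ 0.282 -0.2    0.6  ]
0.6 635 [ 0.225 -0.266  0.6  ] [ 0.284 -0.231  0.65 ]
0.65 1013 [ 0.205 -0.294  0.65 ] [ 0.286 -0.257  0.7  ]
0.7 1666 [ 0.193 -0.322  0.7  ] [ 0.289 -0.285  0.75 ]
```

View pics/c.png

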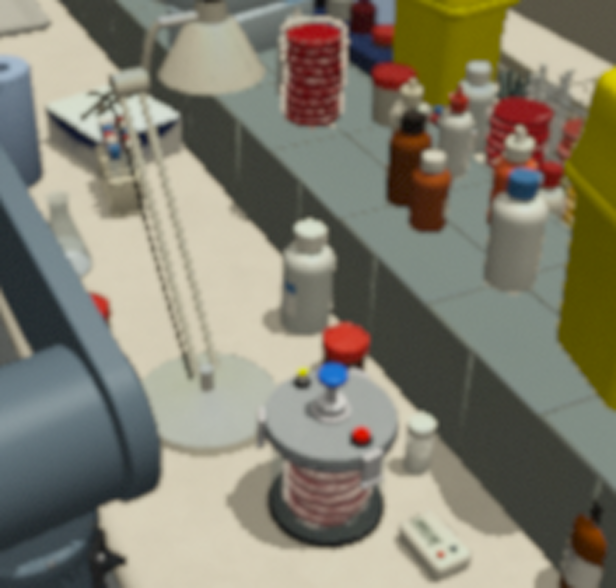

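Crop: the blue knob is in the lid's middle, the yellow pin tip is up-left of it, the red vent is lower-right, and the lamp is left of the jar. The pin, knob and vent lie nearly along world y. Next I'll check where the lamp is, because of the arm's clearance.

```bash
python3 - <<'E'
from h import *
for n,pts in(("scene",[(255,106),(260,118),(245,115),(226,118),(226,123),(232,150),(236,150),(243,180),(249,200),(253,215),(254,224),(250,240)]),("side",[(217,130),(217,155),(238,163),(245,164),(255,180),(268,190),(270,210),(272,220),(215,185),(190,222),(200,210)])):
    s=dict(np.load(n+".npz"));P=cloud(s)
    for u,v in pts:
        w=P[v-1:v+2,u-1:u+2].reshape(-1,3);d=s["depth"][v-1:v+2,u-1:u+2].ravel();i=np.argmin(np.where(d>0,d,9)); print(n,u,v,w[i].round(3))
# bodies: lamp cloud in region
C=np.vstack([cloud(dict(np.load(n+".npz"))).reshape(-1,3) for n in("scene","side")])
C=C[(C[:,0]>.4)&(C[:,0]<.75)&(C[:,1]>-.3)&(C[:,1]<.2)]
for lo in np.arange(.15,.7,.05):
    k=C[(C[:,2]>lo)&(C[:,2]<lo+.05)]
    if len(k): print(lo.round(2),len(k),np.percentile(k,[2,50,98],axis=0).round(3).tolist())
E
```

```text
scene 255 106 [0.606 0.086 0.374]
scene 260 118 [0.606 0.067 0.34 ]
scene 245 115 [0.572 0.1   0.345]
scene 226 118 [0.511 0.126 0.342]
scene 226 123 [0.515 0.118 0.33 ]
scene 232 150 [0.501 0.065 0.259]
scene 236 150 [0.524 0.07  0.25 ]
scene 243 180 [ 0.616  0.233 -0.001]
scene 249 200 [ 0.515 -0.036  0.117]
scene 253 215 [ 0.512 -0.07   0.078]
scene 254 224 [ 0.499 -0.089  0.059]
scene 250 240 [ 0.473 -0.125  0.02 ]
side 217 130 [0.607 0.144 0.441]
side 217 155 [0.593 0.168 0.36 ]
side 238 163 [0.513 0.152 0.343]
side 245 164 [0.496 0.147 0.345]
side 255 180 [0.493 0.084 0.263]
side 268 190 [0.478 0.013 0.189]
side 270 210 [ 0.501 -0.072  0.059]
side 272 220 [ 0.482 -0.057  0.025]
side 215 185 [0.726 0.011 0.15 ]
side 190 222 [0.737 0.168 0.056]
side 200 210 [0.552 0.315 0.228]
0.15 1517 [[0.484, -0.295, 0.151], [0.729, -0.091, 0.16], [0.749, 0.177, 0.194]]
0.2 208 [[0.479, 0.027, 0.202], [0.501, 0.048, 0.225], [0.529, 0.073, 0.249]]
0.25 240 [[0.481, 0.062, 0.251], [0.504, 0.089, 0.277], [0.533, 0.198, 0.299]]
0.3 1010 [[0.491, 0.067, 0.302], [0.565, 0.133, 0.335], [0.664, 0.189, 0.349]]
0.35 973 [[0.538, 0.08, 0.351], [0.599, 0.128, 0.372], [0.654, 0.175, 0.399]]
0.4 402 [[0.557, 0.106, 0.401], [0.609, 0.126, 0.419], [0.637, 0.146, 0.448]]
0.45 88 [[0.602, 0.107, 0.45], [0.617, 0.127, 0.455], [0.638, 0.144, 0.458]]
```

```bash
python3 -m pendant '[[[0.0405,-0.0187,-0.005,0,0,0,0],[0.0405,-0.0187,-0.005,0,0,0,0],[0.0405,-0.0187,-0.005,0,0,0,0],[0.0405,-0.0187,-0.005,0,0,0,0],[0.0405,-0.0187,-0.005,0,0,0,0],[0.0405,-0.0187,-0.005,0,0,0,0],[0.0405,-0.0187,-0.005,0,0,0,0],[0.0405,-0.0187,-0.005,0,0,0,0],[0.0405,-0.0187,-0.005,0,0,0,0],[0.0405,-0.0187,-0.005,0,0,0,0],[0.0405,-0.0187,0,0,0,0,0],[0.0405,-0.0187,0,0,0,0,0],[0.0405,-0.0187,0,0,0,0,0],[0.0405,-0.0187,0,0,0,0,0]]]'
python3 -m pendant '[[[0,0,0,0,0,-1,0],[0,0,0,0,0,-1,0],[0,0,0,0,0,-1,0],[0,0,0,0,0,-1,0],[0,0,0,0,0,-1,0],[0,0,0,0,0,-1,0],[0,0,0,0,0,-1,0],[0,0,0,0,0,-1,0],[0,0,0,0,0,-1,0],[0,0,0,0,0,-1,0],[0,0,0,0,0,-0.95,0],[0,0,0,0,0,0,0],[0,0,0,0,0,0,0]]]'
python3 - <<'E'
from h import *
from station import monitor,eyes
m=monitor.sense();print(m["t"],m["tcp_pos"],R.from_quat(m["tool_rot"]).as_matrix().round(4),m["finger_gap"],m["q"].round(2),m["force"])
H=dict(blue=(100,125),red=(172,6),yel=(20,35),grn=(45,85))
a=[]
for n,b in (("wrist",(0,0,512,384)),("scene",(260,190,350,300)),("side",(265,150,310,210))):
    s=eyes.snapshot(n);print(n,s["eye"]);blobs(s,b,H);a.append(s["pixels"][:,:,::-1])
    if n=="side": a[-1]=cv2.resize(a[-1][110:230,210:370],(512,384))
cv2.imwrite("pics/d.png",cv2.resize(np.hstack([a[0],a[2]]),(800,300)))
E
```

```text
t: 1.5
tcp_pos: [0.5451, -0.2854, 0.2848]
tool_rot: [0.992, 0.128, -0.0, -0.0]
force: [-0.5, -1.1, -0.3]
finger_gap: -0.0
gripper_force: 0.0
t: 2.8
tcp_pos: [0.5441, -0.2865, 0.2849]
tool_rot: [0.708, 0.706, -0.0, -0.0]
force: [-0.3, -0.5, 0.7]
finger_gap: -0.002
gripper_force: 0.0
2.8 [ 0.54411458 -0.28652718  0.28492679] [[ 2.3e-03  1.0e+00 -6.0e-04]
 [ 1.0e+00 -2.3e-03  6.0e-04]
 [ 6.0e-04 -6.0e-04 -1.0e+00]] -0.00195682449497734 [-0.67  0.47  1.41  0.    1.26 -0.66] [-0.27312996 -0.45238541  0.68797661]
wrist [ 0.54502575 -0.21751966  0.4141083 ]
blue [ 238  172   38   36 1027] [256.5 189.7] [ 0.5448 -0.2807  0.1865] ztop 0.189
red [ 352    0   59   31 1387] [378.5  12.4] [ 0.6766 -0.1182  0.0567] ztop 0.06
red [252 220  17   8 101] [259.9 223.7] [ 0.5485 -0.3261  0.1463] ztop 0.277
red [290 247   5   5  22] [292.1 249.1] [ 0.596  -0.4128  0.0295] ztop 0.031
yel [245 118  15  15 165] [251.8 124.8] [ 0.5414 -0.2319  0.1533] ztop 0.155
yel [493 258  19  33  38] [502.3 274.2] [ 0.7791 -0.37    0.1652] ztop 0.167
yel [474 292  19  34  43] [482.5 309.1] [ 0.7685 -0.4103  0.1651] ztop 0.167
scene [ 0.09447854 -0.95158912  0.85445542]
blue [294 220  10   8  71] [298.6 223.5] [ 0.5441 -0.287   0.1854] ztop 0.19
red [295 204  18  16 211] [303.3 211.9] [ 0.6788 -0.1131  0.0559] ztop 0.061
red [306 242   6   7  33] [308.6 245.2] [ 0.5469 -0.3355  0.1432] ztop 0.147
yel [286 221   4   4  10] [287.7 222.7] [ 0.5406 -0.2359  0.1526] ztop 0.155
side [-0.09098687  1.09492856  0.80379311]
blue [284 162   6   4  22] [286.3 163.5] [ 0.538  -0.2779  0.1862] ztop 0.191
red [288 167   4   3   9] [289.6 167.7] [ 0.5445 -0.3259  0.1454] ztop 0.149
```

View pics/d.png

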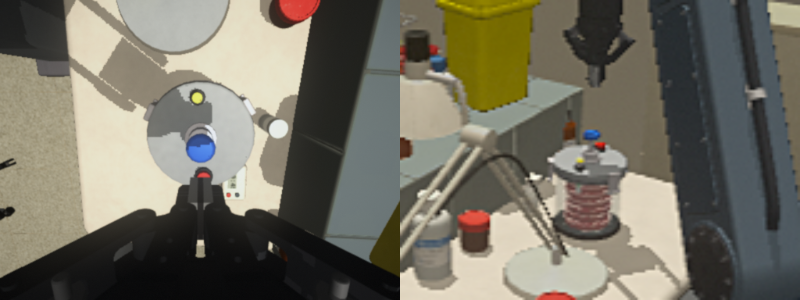

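The fingertips are centred over the knob, with the linkage spread along x, away from pin and vent. Wrist view: knob at about (201,148) and pin tip at (197,98). Now the first stroke, with force read at the bottom.

```bash
python3 -m pendant '[[[0,0,0.02,0,0,0,0],[0,0,0.02,0,0,0,0],[0,0,0.02,0,0,0,0],[0,0,0.02,0,0,0,0],[0,0,0.02,0,0,0,0],[0,0,0,0,0,0,0],[0,0,0,0,0,0,0]]]'
python3 -m pendant '[[[0,0,0.01,0,0,0,0],[0,0,0.012,0,0,0,0],[0,0,0.012,0,0,0,0],[0,0,0,0,0,0,0],[0,0,0,0,0,0,0]]]'
```

```text
t: 3.65
tcp_pos: [0.5444, -0.2868, 0.2054]
tool_rot: [0.707, 0.707, -0.0, -0.0]
force: [-0.1, 0.5, 0.3]
finger_gap: -0.001
gripper_force: 0.0
t: 4.15
tcp_pos: [0.5457, -0.2877, 0.1803]
tool_rot: [0.707, 0.707, 0.0, 0.002]
force: [-0.6, 1.1, 8.1]
finger_gap: -0.0
gripper_force: 3.7
```

```bash
python3 -m pendant '[[[0,0,0.004,0,0,0,0],[0,0,0,0,0,0,0],[0,0,0,0,0,0,0]]]'
```

```text
t: 4.45
tcp_pos: [0.5457, -0.2877, 0.1787]
tool_rot: [0.707, 0.707, 0.0, 0.003]
force: [-2.5, 0.9, 14.3]
finger_gap: 0.003
gripper_force: 7.2
```

```bash
python3 -m pendant '[[[0,0,0.004,0,0,0,0],[0,0,0,0,0,0,0],[0,0,0,0,0,0,0]]]'
```

```text
t: 4.75
tcp_pos: [0.5457, -0.2878, 0.1785]
tool_rot: [0.707, 0.707, 0.0, 0.003]
force: [-6.5, 4.6, 30.0]
finger_gap: -0.002
gripper_force: 14.4
```

Stop reached: 30 N with no further travel. I'll release, recentre by 1 mm or so, and look at the pin.

```bash
python3 -m pendant '[[[0,0,-0.022,0,0,0,0],[0,0,-0.022,0,0,0,0],[0.002,0,-0.002,0,0,0,0],[0,0,0,0,0,0,0],[0,0,0,0,0,0,0],[0,0,0,0,0,0,0]]]'
cat > look.py <<'E'
from h import *
import sys
from station import monitor,eyes
m=monitor.sense();print(m["t"],m["tcp_pos"],m["force"])
H=dict(blue=(100,125),yel=(20,35),grn=(45,85),red=(172,6))
s=eyes.snapshot("scene");blobs(s,(260,190,330,260),H,90,3)
w=eyes.snapshot("wrist");blobs(w,(200,60,320,240),H,90,20)
a=cv2.resize(s["pixels"][190:265,250:350,::-1],(400,300),interpolation=cv2.INTER_CUBIC)
cv2.imwrite(f"pics/{sys.argv[1]}.png",np.hstack([a,cv2.resize(w["pixels"][:,:,::-1],(400,300))]))
E
python3 look.py e
```

```text
t: 5.35
tcp_pos: [0.5438, -0.2847, 0.2073]
tool_rot: [0.707, 0.707, -0.0, -0.001]
force: [-1.0, -0.3, 0.7]
finger_gap: -0.001
gripper_force: 0.0
5.35 [ 0.54375542 -0.28467581  0.20727355] [-1.00624622 -0.25523009  0.70887316]
blue [283 192   2   2   3] [283.3 192.7] [0.6643 0.0017 0.0698] ztop 0.071
blue [294 220  10   9  58] [298.3 224.2] [ 0.5405 -0.2898  0.1848] ztop 0.203
yel [286 217   4   3  10] [287.8 218. ] [ 0.5423 -0.2352  0.1673] ztop 0.171
red [304 207   9  13  85] [307.7 212.6] [ 0.6853 -0.1315  0.0562] ztop 0.241
red [306 242   6   7  37] [308.5 245.1] [ 0.5462 -0.3354  0.1439] ztop 0.148
blue [ 230  203   55   35 1231] [257.1 219.9] [ 0.545  -0.2744  0.1863] ztop 0.208
yel [240 126  22  22 373] [250.4 136.8] [ 0.5411 -0.2316  0.169 ] ztop 0.171
```

View pics/e.png

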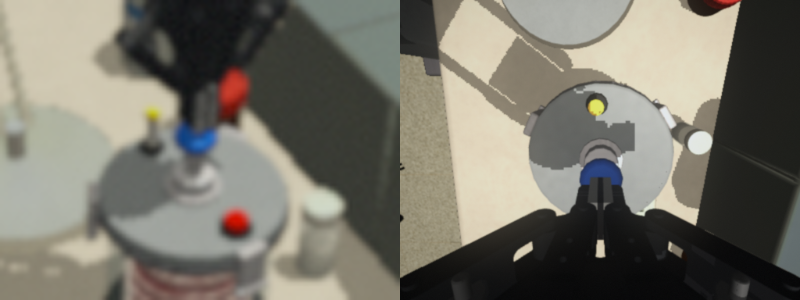

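The yellow tip at (153,113) has risen about 16 mm to z≈0.170. The knob is back up beneath the tips at (196,138), and nothing else is disturbed. Two full strokes next.

```bash
python3 -m pendant '[[[0,0,0.012,0,0,0,0],[0,0,0.015,0,0,0,0],[0,0,0.0125,0,0,0,0],[0,0,0.005,0,0,0,0],[0,0,0,0,0,0,0],[0,0,0,0,0,0,0],[0,0,0,0,0,0,0]]]'
python3 -m pendant '[[[0,0,-0.022,0,0,0,0],[0,0,-0.0225,0,0,0,0],[0,0,0,0,0,0,0],[0,0,0,0,0,0,0],[0,0,0,0,0,0,0],[0,0,0,0,0,0,0]]]'
python3 -m pendant '[[[0,0,0.012,0,0,0,0],[0,0,0.015,0,0,0,0],[0,0,0.0125,0,0,0,0],[0,0,0.005,0,0,0,0],[0,0,0,0,0,0,0],[0,0,0,0,0,0,0],[0,0,0,0,0,0,0]]]'
python3 -m pendant '[[[0,0,-0.022,0,0,0,0],[0,0,-0.0225,0,0,0,0],[0,0,0,0,0,0,0],[0,0,0,0,0,0,0],[0,0,0,0,0,0,0],[0,0,0,0,0,0,0]]]'
python3 look.py f
```

```text
t: 6.15
tcp_pos: [0.5452, -0.2857, 0.1786]
tool_rot: [0.707, 0.707, 0.0, 0.002]
force: [-6.0, 4.2, 30.8]
finger_gap: 0.002
gripper_force: 15.6
t: 6.75
tcp_pos: [0.5436, -0.2846, 0.2069]
tool_rot: [0.707, 0.707, -0.0, -0.001]
force: [0.7, -0.2, -0.1]
finger_gap: 0.003
gripper_force: 0.0
t: 7.45
tcp_pos: [0.5449, -0.2856, 0.1786]
tool_rot: [0.707, 0.707, 0.0, 0.002]
force: [-7.4, 3.4, 32.4]
finger_gap: -0.002
gripper_force: 16.0
t: 8.05
tcp_pos: [0.5436, -0.2846, 0.2069]
tool_rot: [0.707, 0.707, -0.0, -0.001]
force: [0.4, -0.2, 0.1]
finger_gap: -0.0
gripper_force: 0.0
8.05 [ 0.54364087 -0.28461442  0.20686412] [ 0.43312341 -0.24921258  0.12450921]
blue [283 192   2   2   3] [283.3 192.7] [ 0.664  -0.0027  0.0703] ztop 0.071
blue [294 221  10   8  58] [298.4 224.4] [ 0.5413 -0.289   0.1846] ztop 0.2
yel [287 209   5   5  15] [288.4 210.8] [ 0.5416 -0.2343  0.1925] ztop 0.257
red [304 207   9  13  84] [307.7 212.7] [ 0.6848 -0.1315  0.0564] ztop 0.243
red [306 242   6   7  36] [308.5 245.2] [ 0.5472 -0.3361  0.1438] ztop 0.148
blue [ 230  204   55   35 1219] [257.3 220. ] [ 0.545  -0.2743  0.1863] ztop 0.21
yel [238 130  25  25 485] [249.4 141.8] [ 0.5411 -0.2316  0.1936] ztop 0.196
```

View pics/f.png

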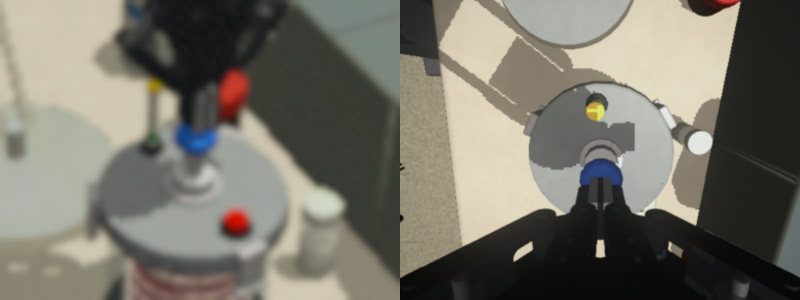

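The tip is now at z≈0.193, with the green band showing at (152,135). The spec says extra strokes do nothing once the pin is out, so I'll do one more to confirm it's at its limit, then retreat upward.

```bash
python3 -m pendant '[[[0,0,0.012,0,0,0,0],[0,0,0.015,0,0,0,0],[0,0,0.0125,0,0,0,0],[0,0,0.005,0,0,0,0],[0,0,0,0,0,0,0],[0,0,0,0,0,0,0],[0,0,0,0,0,0,0]]]'
python3 -m pendant '[[[0,0,-0.022,0,0,0,0],[0,0,-0.0225,0,0,0,0],[0,0,-0.03,0,0,0,0],[0,0,-0.04,0,0,0,0],[0,0,-0.04,0,0,0,0],[0,0,-0.02,0,0,0,0],[0,0,0,0,0,0,0],[0,0,0,0,0,0,0],[0,0,0,0,0,0,0],[0,0,0,0,0,0,0]]]'
python3 look.py g
```

```text
t: 8.85
tcp_pos: [0.5452, -0.2857, 0.1785]
tool_rot: [0.707, 0.707, 0.0, 0.002]
force: [-6.7, 3.4, 30.1]
finger_gap: -0.002
gripper_force: 15.3
t: 9.85
tcp_pos: [0.5436, -0.2846, 0.3105]
tool_rot: [0.707, 0.707, -0.0, -0.002]
force: [0.4, 0.1, -0.8]
finger_gap: 0.0
gripper_force: 0.0
9.85 [ 0.5436326  -0.28462274  0.31052939] [ 0.3731626   0.14088298 -0.83817523]
blue [294 219  10  10  78] [298.4 223.2] [ 0.5436 -0.2865  0.185 ] ztop 0.189
yel [287 209   3   5  13] [288.  210.7] [ 0.5416 -0.2334  0.1915] ztop 0.196
red [295 204  18  16 208] [303.4 211.8] [ 0.6786 -0.1126  0.0561] ztop 0.062
red [306 242   6   7  36] [308.5 245.2] [ 0.5466 -0.3348  0.1439] ztop 0.147
blue [241 168  33  33 867] [257. 184.] [ 0.5451 -0.2806  0.1864] ztop 0.189
yel [246 121  15  15 181] [252.6 128.1] [ 0.5417 -0.2316  0.1935] ztop 0.195
red [252 212  18  16 220] [260.3 220.2] [ 0.5483 -0.3302  0.1465] ztop 0.304
```

View pics/g.png

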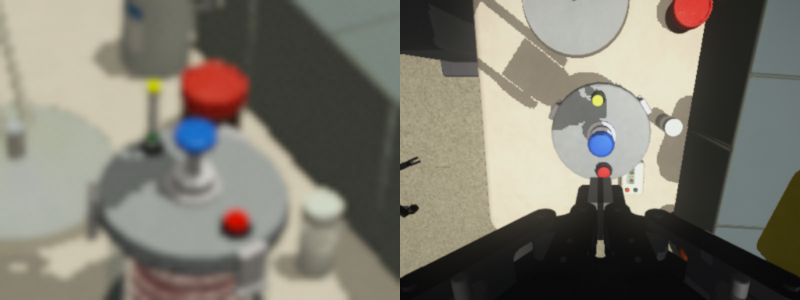

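The knob is up at (195,135) with its top at z≈0.187. The pin is unchanged at z≈0.1935, so it's fully out. The vent is untouched and the hand is clear.

```bash
python3 -c "from station import job;print(job.sign_off())"
```

```text
the job is handed in; nothing more can be done
None
```

The jar is charged and the job handed in: the indicator pin is fully out (tip at about 193 mm) with its green band showing, the knob is back up, the hand is clear, and I saw nothing else disturbed.

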